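# Seat a lens barrel in a V-block and hold it pressed with a plate

## Robot

A 7-joint arm with a two-finger parallel gripper is mounted at the origin on a cart in front of the work surface, level with it; the furniture and walls round the work are solid. World frame = base frame: x ahead of the robot, y to its left, z up, the work surface at z = 0. Lengths are in m, angles in rad, forces in N, time in s.
With the tool pointing down it reaches from about 0.425 to 0.825 m from the base axis. Payload 3.6 kg.
Tool frame: the origin (TCP) lies midway between the tips of the shut fingers; the grasp point (between the pads) lies 19 mm behind it (ctrl.hold_point_z is the distance from the TCP to the grasp point, in m); x points along the fingers, z is the direction in which the jaws open and shut, and the axes are right-handed (so a half turn about x gives the same grasp; the last joint's range is limited). The gripper opens to 85 mm and grips with 20 to 120 N. Pads are 22 mm wide; open, the fingers measure 114 mm over their backs; the gripper's body (76 mm by 85 mm) begins 54 mm behind the grasp point. The pads swing forward as they close: fully open they stand 13 mm farther back than shut.
Start: joints at [1.173, 0.615, -0.013, 1.423, 0.008, 1.103, -0.04], TCP at [0.236, -0.606, 0.231] pointing down, gripper open.
Joint ranges: [-3.12, 3.12], [-0.3, 2.06], [-1.34, 1.32], [0.26, 2.42], [-1.36, 4.5], [0.01, 1.98], [-2.84, 2.84]. Speed limits (rad/s): [2.79, 2.79, 3.14, 3.14, 3.14, 3.14, 3.14].

## Interface

Orientations are given as a unit quaternion [x, y, z, w].
In Python, from workcell import ctrl, imaging, job gives the robot as it stands.
- The arm moves only by the tool send_rows, never from a script. Its argument "rows" is a list of rows, each a list of 7 numbers: the shift along the tool's x, y, z in m, then the turn, a rotation vector about the tool's x, y, z in degrees, then the finger opening in m, from 0 to 0.0854. A call has 1 to 8 rows; each row shifts and turns the commanded pose from where the row before left it, along the tool's axes as they then stand; what a row does not reach is not made up. A row lasts 1/8 s, in which the tool goes at most 62.5 mm and 10.7 degrees, less where a joint would pass 70% of its speed; a pose out of reach is approached as far as the arm can. A call with a gripper value outside its range is refused whole. The fingers move at their own pace and stop on an object; the grip force is fixed at half the most. Time passes only in rows, so rows that do not move let the fingers close. It gives the time, the measured TCP pose, the force and the opening at its end, in the units of the state.
- ctrl.get_obs(): the state, without advancing time (a new reading comes with each control period).
- imaging.read_camera(name): name is "scene" or "top" or "wrist"; returns a dict with "image" (384x512x3 uint8, red, green, blue), "fx", "fy", "cx", "cy" (pixels), "world_from_camera" (4x4, takes a point from camera to world coordinates). Camera axes: x right, y up, looking along -z (the intrinsics and any distortion apply to the point x, -y, -z); pixel columns grow to the right and rows downward; lengths in m; the calibration is good to about 2 mm. A picture is of the moment at which its call begins. There is no depth.
- job.close_job(): hands the job in, once; it reports no verdict.
The state is a dict: "t": time; "joint_positions": joint angles; "dq": joint speeds; "joint_efforts": joint torques, N m; "eef_pos": TCP position; "orientation": TCP orientation; "force": force on the tool from outside, world axes, zero at the start; "wrist_torque": the same for the moment, N m; "opening": opening from 0.0 (shut) to 1.0 (fully open).
Only numpy, scipy, OpenCV 4.12 (cv2) and the standard library are available. Lean on these libraries where they do the work, as an engineer would, in place of code of your own. Each camera call takes 0.05 s, during which the arm holds its last target.

## Task

Lay the lens barrel from its rest into the V-block, centred end to end, and let go of it. Then take only the top plate off the stack, leaving the others as they are, lay it flat and centred along the barrel, and with it press the barrel gently down onto both faces of the V with about 10 newtons. Finish while still gripping the plate and pressing: do not let go, let nothing but the plate and the V-block touch the barrel at the end, and leave the other things on the bench alone.

Things in the scene. Friction and masses are not known exactly. Their poses are not given: they have to be found in the camera images.
- barrel_center (a point): Centre of the lens barrel: a plain dark steel cylinder, 36 mm in diameter, 110 mm long, about 0.22 kg, both ends alike (a glass disc in each). Its x axis is the cylinder's axis, which lies level. At the start it lies in the rest, its axis 35.5 mm above the worktop.
- rest: Storage rest, fixed: a grey plastic board 116 x 64 x 8 mm with two thin (9 mm) notched ribs, 26 mm high, 44 mm either side of its middle; the 79 mm between the ribs is free for fingers down to 8 mm above the worktop. Origin at the centre of its underside, on the worktop; x along the lying barrel, z up.
- vblock: V-block, fixed: base plate 124 x 70 x 14 mm of bare metal with two steel V heads, each 28 mm long and 56 mm wide, with their centres 42 mm either side of the middle along x; the 56 mm between the heads is free for fingers down to 14 mm above the worktop. The heads' tops are 34 mm above the worktop. Origin at the centre of its underside, on the worktop; x runs along the V groove, z up.
- v_seat (a point): Point in the V-block where the centre of the seated barrel comes to lie: mid-length of the groove, 41.5 mm above the worktop. x along the groove, y across it, z up. The top of the seated barrel is 59.5 mm above the worktop, 25.5 mm above the heads.
- v_left: The two 45 degree V faces (one on each head) on the +y side of the V-block. Origin and axes as the V-block's.
- v_right: The two 45 degree V faces (one on each head) on the -y side of the V-block. Origin and axes as the V-block's.
- stand: Plate stand, fixed: grey plastic block 104 x 60 x 15 mm on which the stack of three plates lies; at each end (along x) a low lip, 27 mm high above the worktop, keeps the lower plates in place. Origin at the centre of its underside, on the worktop; x along the plates, z up.
- plate_top_center (a point): Centre of the top plate of the stack: white plastic, 84 (x) x 50 (y) x 10 (z) mm, about 0.07 kg, rigid, edges slightly rounded; z is up. At the start it lies level with its centre 40 mm and its underside 35 mm above the worktop, loose on the next plate. Its long 84 mm sides are free to be gripped across the 50 mm width. It is rigid: pressing on the barrel hardly yields.
- plate_mid_center (a point): Centre of the middle plate of the stack, of the same kind and size; at the start its centre is 30 mm above the worktop.
- plate_low_center (a point): Centre of the bottom plate of the stack, of the same kind and size; at the start its centre is 20 mm above the worktop.
- timer: Bystander: flat grey bench timer 62 x 62 x 18 mm. Origin at the centre of its underside.
- tape_roll: Bystander: roll of tape 75 mm in diameter, 19 mm high. Origin at the centre of its underside.
- petri_dish: Bystander: small clear dish 57 mm in diameter, 13 mm high. Origin at the centre of its underside.
Things that resemble listed ones, but are neither listed nor needed, are in the scene too. Leave any brown look-alike of the part that bears plate_top_center alone. Leave any red look-alike of the part that bears barrel_center alone.

How it is judged:
On the way, in this order (a step that is already met when the one before it is completed fails the run):
1. the barrel lies in the V-block on both faces, centred, and is let go, with the plates still stacked (x of barrel_center in the frame of v_seat between -0.01 and 0.01 m and y of barrel_center in the frame of v_seat between -0.003 and 0.003 m and z of barrel_center in the frame of v_seat between -0.003 and 0.003 m and angle between the x axis of barrel_center and the x axis of v_seat, either way round below 0.05 rad and contact force between barrel and v_left above 0.4 N and contact force between barrel and v_right above 0.4 N and contact force between the fingers and barrel below 0.2 N and distance of plate_top_center from where it was at the start of the episode below 0.012 m), for 0.2 s.
2. the top plate alone is lifted off the stack, the barrel lying in the V (height (world z) of plate_top_center above 0.075 m and contact force between the fingers and plate_top above 1 N and distance of each of plate_mid_center, plate_low_center from where it was at the start of the episode below 0.012 m and x of barrel_center in the frame of v_seat between -0.01 and 0.01 m and y of barrel_center in the frame of v_seat between -0.003 and 0.003 m and z of barrel_center in the frame of v_seat between -0.003 and 0.003 m and angle between the x axis of barrel_center and the x axis of v_seat, either way round below 0.05 rad), for 0.2 s.
At the end, for the whole second after the job is handed in: Barrel in the V (10 mm lengthwise, 3 mm across), more than 3 N on each face; top plate gripped, flat on it (0.1 rad), along it (0.15 rad), centred (15 mm lengthwise, 10 mm across), pressing 4 to 25 N; fingers off the barrel, plate and arm off the block; other plates moved under 12 mm (x of barrel_center in the frame of v_seat between -0.01 and 0.01 m and y of barrel_center in the frame of v_seat between -0.003 and 0.003 m and z of barrel_center in the frame of v_seat between -0.003 and 0.003 m and angle between the x axis of barrel_center and the x axis of v_seat, either way round below 0.05 rad and contact force between barrel and v_left above 3 N and contact force between barrel and v_right above 3 N and contact force between plate_top and barrel between 4 and 25 N and contact force between the fingers and plate_top above 3 N and contact force between the fingers and barrel below 0.3 N and contact force between each of plate_top, the arm and vblock below 0.3 N and angle between plate_top_center's own z axis and vertical below 0.1 rad and angle between the x axis of plate_top_center and the x axis of v_seat, either way round below 0.15 rad and x of plate_top_center in the frame of v_seat between -0.015 and 0.015 m and y of plate_top_center in the frame of v_seat between -0.01 and 0.01 m and z of plate_top_center in the frame of v_seat between 0.019 and 0.027 m and linear speed of barrel below 0.02 m/s and distance of each of plate_mid_center, plate_low_center from where it was at the start of the episode below 0.012 m); the arm keeps its last pose, push and grip.
It fails at once if the barrel is pressed with more than 45 N by the plate (contact force between plate_top and barrel above 45 N).
It fails at once if the timer is pushed more than 25 mm (distance of timer from where it was at the start of the episode above 0.025 m).
It fails at once if the tape roll is pushed more than 25 mm (distance of tape_roll from where it was at the start of the episode above 0.025 m).
It fails at once if the petri dish is pushed more than 25 mm (distance of petri_dish from where it was at the start of the episode above 0.025 m).
It fails at once if a lower plate is lifted or dragged off (distance of any of plate_mid_center, plate_low_center from where it was at the start of the episode above 0.03 m).
It also fails if it takes over 72 s, if anything falls off the work surface, if the arm or the gripper's body presses on something with over 40 N, if the wrist force passes 120 N, or if a joint passes its speed limit or range.

## Working session

There is one attempt and no reset: what is moved stays moved. The work goes in short steps, Python scripts to look and compute and a tool call to move; the robot and the scene stay as the last step left them, time stands still between calls to the robot, and variables do not carry over. Pictures are saved under pics/ and viewed, and the job is handed in when it is done.

Besides the shell and the picture viewer there is one more tool, called after "Request:" as name([rows], argument=value, ...), one row to a line, values as JSON. send_rows: Moves the arm, as the interface text tells. Its arguments: {"type":"object","properties":{"rows":{"type":"array","items":{"type":"array","items":{"type":"number"}}}},"required":["rows"]}

```bash
ls; mkdir -p pics; python3 - <<'E'
from workcell import ctrl, imaging
import cv2,numpy as np,json
print(ctrl.get_obs(), ctrl.hold_point_z)
for n in ["scene","top","wrist"]:
    d=imaging.read_camera(n)
    cv2.imwrite(f"pics/{n}0.png",d["image"][:,:,::-1])
    print(n,d["fx"],d["fy"],d["cx"],d["cy"],d.keys());print(np.round(d["world_from_camera"],4))
E
```

```text
pics
{'t': 0.0, 'joint_positions': array([ 1.17352211,  0.61595654, -0.01261501,  1.42494225,  0.00812753,
        1.10342991, -0.04040033]), 'dq': array([-0.00176082, -0.00012061,  0.0001274 ,  0.0002142 ,  0.00039645,
       -0.0014596 ,  0.00117809]), 'joint_efforts': array([ 4.65042122e-04, -4.69219279e+01,  2.59548984e-01, -1.71035725e+01,
        1.00328762e-02,  9.74613649e-03,  9.60946949e-06]), 'eef_pos': array([ 0.2352311 , -0.60508994,  0.23009961]), 'orientation': array([ 0.3997624 ,  0.58440764, -0.3987294 ,  0.58281438]), 'force': array([-0.00962414,  0.20019905, -0.54610431]), 'wrist_torque': array([ 0.05206356,  0.08986705, -0.0620327 ]), 'opening': 0.9992999496395979} 0.0187
scene 495.6833604649813 495.6833604649813 258.0041733074002 200.8783864668503 dict_keys(['image', 'fx', 'fy', 'cx', 'cy', 'world_from_camera'])
[[-0.6501  0.4688 -0.5979 -0.479 ]
 [-0.7597 -0.3858  0.5235  0.8627]
 [ 0.0147  0.7946  0.607   1.0736]
 [ 0.      0.      0.      1.    ]]
top 381.0965071929226 381.0965071929226 259.2227396284559 194.56454223241957 dict_keys(['image', 'fx', 'fy', 'cx', 'cy', 'world_from_camera'])
[[-0.0076  0.9846 -0.1748  0.2669]
 [-0.9998 -0.0048  0.0168 -0.02  ]
 [ 0.0157  0.1749  0.9845  1.537 ]
 [ 0.      0.      0.      1.    ]]
wrist 324.21393583887277 324.21393583887277 260.7063075656513 196.22535679577672 dict_keys(['image', 'fx', 'fy', 'cx', 'cy', 'world_from_camera'])
[[ 0.3617  0.8966  0.2555  0.2989]
 [-0.9323  0.349   0.0951 -0.5814]
 [-0.0039 -0.2725  0.9621  0.3719]
 [ 0.      0.      0.      1.    ]]
```

View pics/scene0.png

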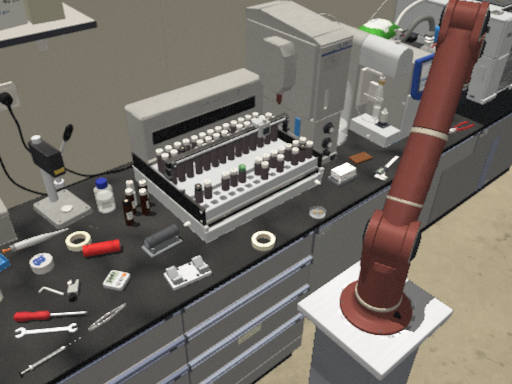

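View pics/top0.png

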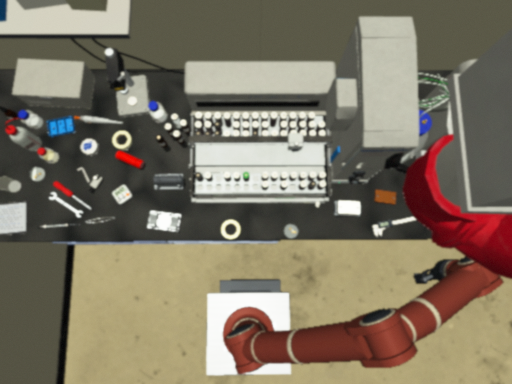

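View pics/wrist0.png

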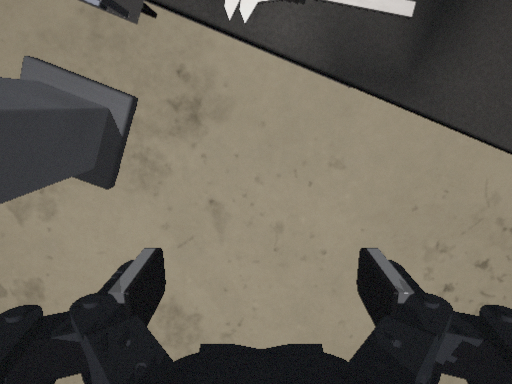

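The top view shows the dark barrel in its rest at (169,181), the V-block at (164,221), and the white stack at (348,208). In the scene view these are at (161,238), (188,272) and (343,172). Candidates to confuse with them:
- **Barrel:** the dark cylinder at top (169,181), or the red cylinder at top (129,159). I choose the dark one.
- **Plate:** the white stack at top (348,208), or the brown plate at top (386,197). I choose the white one. The white timer-like box at top (122,194) is not it.

Next I'll check close crops.

```bash
cat > h.py <<'E'
import numpy as np,cv2
from workcell import ctrl, imaging
def ray(d,u,v):
    T=d["world_from_camera"]
    r=T[:3,:3]@np.array([(u-d["cx"])/d["fx"],-(v-d["cy"])/d["fy"],-1.0])
    return T[:3,3],r/np.linalg.norm(r)
def plane(d,u,v,z):
    o,r=ray(d,u,v); return o+r*(z-o[2])/r[2]
def tri(*obs):
    A=np.zeros((3,3));b=np.zeros(3);L=[]
    for d,u,v in obs:
        o,r=ray(d,u,v);M=np.eye(3)-np.outer(r,r);A+=M;b+=M@o;L.append((o,M))
    p=np.linalg.solve(A,b);return p,[np.linalg.norm(M@(p-o)) for o,M in L]
def proj(d,p):
    T=d["world_from_camera"];c=T[:3,:3].T@(np.asarray(p)-T[:3,3])
    return d["cx"]+d["fx"]*c[0]/-c[2], d["cy"]+d["fy"]*c[1]/c[2]
def crop(img,x0,y0,x1,y1,k,name):
    c=cv2.resize(img[y0:y1,x0:x1],None,fx=k,fy=k,interpolation=cv2.INTER_CUBIC)
    cv2.imwrite(f"pics/{name}.png",c[:,:,::-1])
E
python3 - <<'E'
from h import *
t=imaging.read_camera("top");s=imaging.read_camera("scene")
A=np.vstack
def rs(i,x0,y0,x1,y1): return cv2.resize(i[y0:y1,x0:x1],(400,300),interpolation=cv2.INTER_CUBIC)
o=np.vstack([np.hstack([rs(t["image"],110,150,210,225+0+0),rs(s["image"],70,200,230,320)]),np.hstack([rs(t["image"],320,180,400,240),rs(s["image"],310,140,390,200)])])
cv2.imwrite("pics/crops1.png",o[:,:,::-1])
for n,u,v,z in [("barrel",169,181,.0355),("vb",164,221,.02),("stack",348,208,.045),("tape",231,229,.02),("dish",291,231,.01),("timer",122,194,.018)]: print(n,plane(t,u,v,z))
for n,u,v,z in [("barrel",161,238,.0355),("vb",188,272,.02),("stack",343,172,.04)]: print(n,plane(s,u,v,z))
E
```

```text
barrel [0.59049411 0.31596678 0.0355    ]
vb [0.43123082 0.33378709 0.02      ]
stack [ 0.47593841 -0.39728592  0.045     ]
tape [0.39773753 0.06733333 0.02      ]
dish [ 0.38907704 -0.17232429  0.01      ]
timer [0.54155727 0.5066477  0.018     ]
barrel [0.59109577 0.326248   0.0355    ]
vb [0.42796924 0.33693942 0.02      ]
stack [ 0.47229759 -0.38942489  0.04      ]
```

View pics/crops1.png

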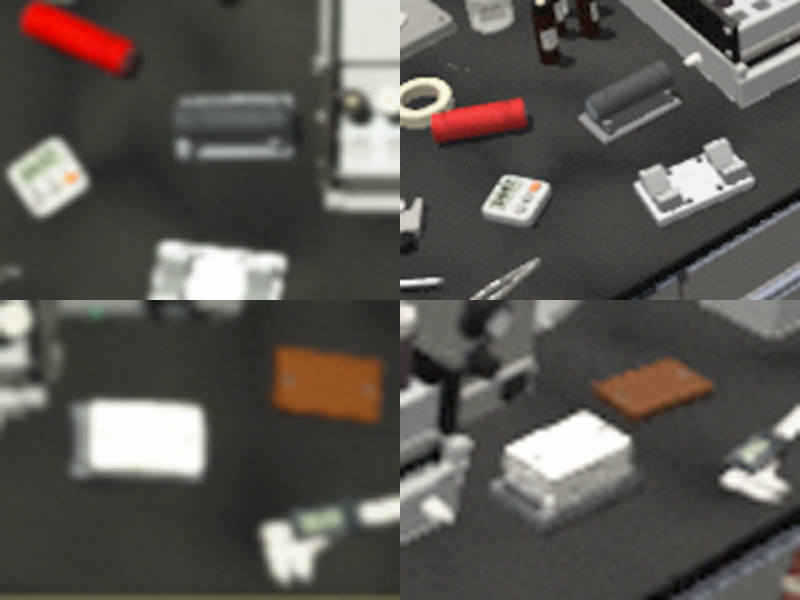

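Crops confirm the choices: the dark barrel in the grey rest, the white plate stack, and the red and brown look-alikes left alone. Next I'll plan the move.

```bash
cat >> h.py <<'E'
from scipy.spatial.transform import Rotation as Ro
def state():
    o=ctrl.get_obs();R=Ro.from_quat(o["orientation"]).as_matrix();return o,o["eef_pos"],R
def go(p,jaw=None):
    """print tool-frame shift to world p; and turn to tool x down, jaw z axis at azimuth jaw deg (nearest of half turns)"""
    o,e,R=state()
    print("t",round(o["t"],2),"eef",e.round(4),"open",round(o["opening"],3),"F",o["force"].round(2),"q",o["joint_positions"].round(2))
    print("shift tool",(R.T@(np.array(p)-e)).round(4))
    if jaw is not None:
        for k in (0,180):
            a=np.radians(jaw+k);z=np.array([np.cos(a),np.sin(a),0]);x=np.array([0,0,-1.]);Rt=np.column_stack([x,np.cross(z,x),z])
            w=Ro.from_matrix(R.T@Rt).as_rotvec(degrees=True);print("turn",k,w.round(2))
E
python3 - <<'E'
from h import *
o,e,R=state();print(R.round(3))
d=imaging.read_camera("wrist");T=d["world_from_camera"]
print("cam in tool",(R.T@(T[:3,3]-e)).round(4));print((R.T@T[:3,:3]).round(3))
go([0.53,0.32,0.30],0)
E
```

```text
[[-0.     0.932  0.362]
 [ 0.001  0.362 -0.932]
 [-1.    -0.    -0.001]]
cam in tool [-0.1417  0.0679  0.0005]
[[ 0.002  0.272 -0.962]
 [-0.001  0.962  0.272]
 [ 1.     0.     0.002]]
t 0.3 eef [ 0.2355 -0.6056  0.2309] open 1.0 F [ 0.09 -0.38 -0.89] q [ 1.17  0.62 -0.01  1.42  0.01  1.1  -0.04]
shift tool [-0.0684  0.61   -0.756 ]
turn 0 [-6.875e+01 -5.000e-02 -3.000e-02]
turn 180 [ 1.1125e+02 -4.0000e-02  5.0000e-02]
```

Request:
send_rows([
  [-0.04,0,-0.06,0,0,0,0.085],
  [-0.04,0,-0.06,0,0,0,0.085],
  [0,0.06,-0.0034,-6.5,0,0,0.085],
  [0,0.06,-0.0034,-6.5,0,0,0.085],
  [0,0.06,-0.0034,-6.5,0,0,0.085],
  [0,0.06,-0.0034,-6.5,0,0,0.085],
  [0,0.06,-0.0034,-6.5,0,0,0.085],
  [0,0.06,-0.0034,-6.5,0,0,0.085],
])

```text
t: 1.3
eef_pos: [0.4672, -0.2765, 0.3007]
orientation: [0.18, 0.683, -0.18, 0.684]
force: [0.6, -0.7, 0.6]
opening: 0.994
```

Request:
send_rows([
  [0,0.06,-0.0034,-6.5,0,0,0.085],
  [0,0.06,-0.0034,-6.5,0,0,0.085],
  [0,0.06,-0.0034,-6.5,0,0,0.085],
  [0,0.06,-0.0034,-6.5,0,0,0.085],
  [0,0.06,0,0,0,0,0.085],
  [0,0.06,0,0,0,0,0.085],
  [0,0.04,0,0,0,0,0.085],
  [0,0,0,0,0,0,0.085],
])

```text
t: 2.3
eef_pos: [0.5444, 0.1151, 0.3009]
orientation: [0.021, 0.707, -0.019, 0.707]
force: [0.1, -0.4, -0.2]
opening: 0.993
```

```bash
python3 - <<'E'
from h import *
d=imaging.read_camera("wrist");cv2.imwrite("pics/w1.png",d["image"][:,:,::-1])
for p in [[.59,.32,.0535],[.43,.335,.014]]: print(proj(d,p))
go([0.59,0.30,0.30],0)
E
```

```text
(np.float64(294.2871292718158), np.float64(-33.22200219311992))
(np.float64(151.91213662484003), np.float64(-24.67677065288248))
t 2.35 eef [0.5449 0.1117 0.3006] open 0.996 F [ 0.21 -0.37  0.24] q [ 0.06  0.44 -0.46  1.58  0.21  1.17 -0.5 ]
shift tool [0.0007 0.1908 0.0334]
turn 0 [-3.54 -0.01 -0.01]
turn 180 [ 1.7646e+02 -1.0000e-02  1.0000e-02]
```

View pics/w1.png

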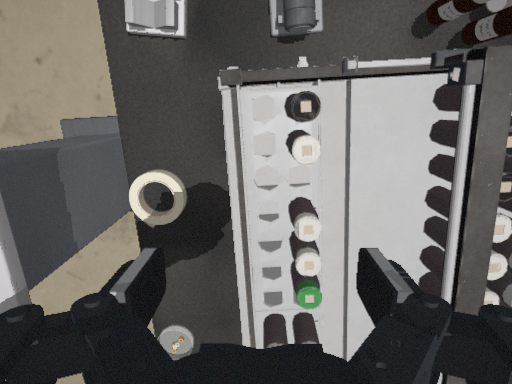

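Request:
send_rows([
  [0,0.05,0,-3.5,0,0,0.085],
  [0,0.06,-0.01,0,0,0,0.085],
  [0,0.06,-0.01,0,0,0,0.085],
  [0,0.06,-0.01,0,0,0,0.085],
  [0,0,0,0,0,0,0.085],
  [0,0,0,0,0,0,0.085],
])

```text
t: 3.1
eef_pos: [0.5204, 0.3379, 0.3003]
orientation: [0.002, 0.707, -0.003, 0.707]
force: [0.6, -1.5, -0.2]
opening: 0.999
```

```bash
python3 - <<'E'
from h import *
import pickle
d=imaging.read_camera("wrist");cv2.imwrite("pics/w2.png",d["image"][:,:,::-1]);pickle.dump(d,open("w2.pkl","wb"))
for p in [[.59,.32,.0535],[.43,.335,.014]]: print(proj(d,p))
go([0.51,0.40,0.25],0)
E
```

```text
(np.float64(318.55169550063965), np.float64(176.97772135244642))
(np.float64(193.5895540044429), np.float64(160.43997413420573))
t 3.15 eef [0.5209 0.3371 0.3004] open 0.994 F [ 0.23 -1.17 -0.11] q [-0.33  0.55 -0.48  1.4   0.26  1.26 -0.84]
shift tool [ 0.0502  0.0629 -0.0115]
turn 0 [-0.5   0.04  0.14]
turn 180 [ 1.795e+02  2.200e-01 -7.000e-02]
```

View pics/w2.png

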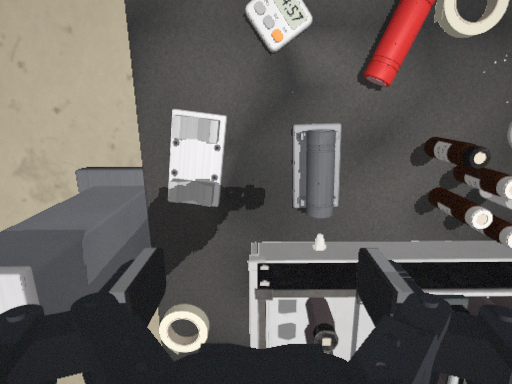

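This view shows the V-block at about (197,158) with its plate corners at (173,110), (226,118), (217,207) and (168,203). The barrel is at (319,172), between the rest corners (293,125) and (340,207). I'll take a second, lower view.

Request:
send_rows([
  [0.05,0.035,-0.006,0,0,0,0.085],
  [0.04,0.03,-0.006,-0.5,0,0,0.085],
  [0,0,0,0,0,0,0.085],
  [0,0,0,0,0,0,0.085],
])

```text
t: 3.65
eef_pos: [0.5098, 0.4029, 0.2115]
orientation: [-0.0, 0.706, -0.0, 0.708]
force: [1.2, 0.2, 0.2]
opening: 0.994
```

```bash
python3 - <<'E'
from h import *
import pickle
d=imaging.read_camera("wrist");pickle.dump(d,open("w3.pkl","wb"))
d2=pickle.load(open("w2.pkl","rb"))
crop(d["image"],110,60,390,270,2.8,"w3")
crop(d2["image"],150,90,360,240,3.8,"w2c")
go([0.51,0.40,0.25],0)
E
```

```text
t 3.7 eef [0.51   0.4031 0.2123] open 0.995 F [0.31 0.54 0.61] q [-0.45  0.67 -0.46  1.44  0.31  1.1  -0.96]
shift tool [-0.0377 -0.0031  0.0001]
turn 0 [ 0.01  0.19 -0.02]
turn 180 [-1.7999e+02  3.0000e-02  3.0000e-01]
```

View pics/w3.png

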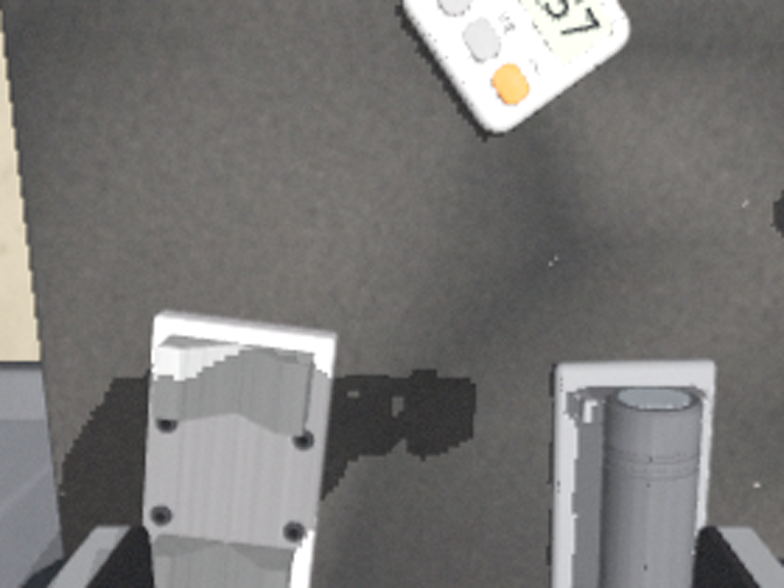

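View pics/w2c.png

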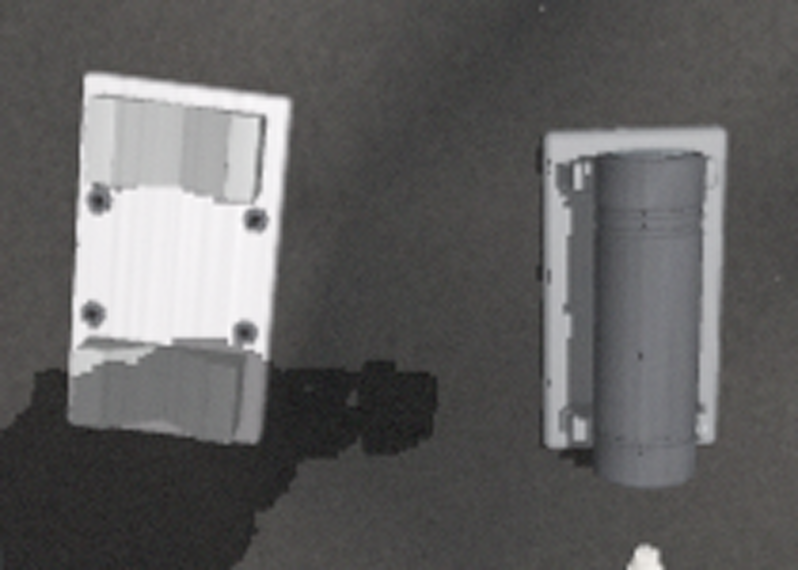

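Request:
send_rows([
  [-0.03,-0.06,0,0,0,0,0.085],
  [-0.02,-0.05,0,0,0,0,0.085],
  [0,0,0,0,0,0,0.085],
  [0,0,0,0,0,0,0.085],
])

```text
t: 4.2
eef_pos: [0.5088, 0.2987, 0.2602]
orientation: [-0.0, 0.706, 0.001, 0.708]
force: [-0.3, 0.2, -0.4]
opening: 0.997
```

```bash
python3 - <<'E'
from h import *
import pickle
d=imaging.read_camera("wrist");pickle.dump(d,open("w4.pkl","wb"))
crop(d["image"],150,20,360,170,3.8,"w4")
go([0.51,0.40,0.25],0)
E
```

```text
t 4.25 eef [0.5081 0.2997 0.2595] open 0.995 F [-1.    0.   -0.16] q [-0.27  0.53 -0.49  1.56  0.27  1.12 -0.81]
shift tool [0.0097 0.1003 0.0023]
turn 0 [ 0.24  0.07 -0.09]
turn 180 [-1.7976e+02  1.4000e-01  1.1000e-01]
```

View pics/w4.png

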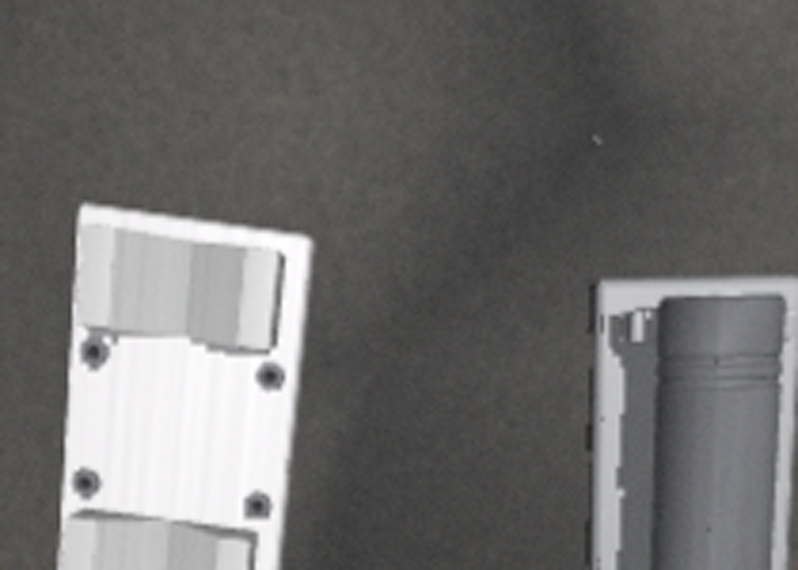

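```bash
python3 - <<'E'
from h import *
import pickle
d=pickle.load(open("w4.pkl","rb"));d2=pickle.load(open("w2.pkl","rb"))
a=cv2.resize(d["image"][85:225,290:380],None,fx=4.2,fy=4.2,interpolation=cv2.INTER_CUBIC)
b=cv2.resize(d2["image"][110:250,275:365],None,fx=4.2,fy=4.2,interpolation=cv2.INTER_CUBIC)
cv2.imwrite("pics/bar.png",np.hstack([a,b])[:,:,::-1])
H2=[(98,200),(256,219),(92,313),(244,331)];H4=[(94,351),(269,375),(86,482),(257,504)]
P=[];
for a,b in zip(H2,H4):
    u2=(150+(a[0]+.5)/3.8-.5,90+(a[1]+.5)/3.8-.5);u4=(150+(b[0]+.5)/3.8-.5,20+(b[1]+.5)/3.8-.5)
    p,r=tri((d2,*u2),(d,*u4));print("tri",p.round(4),np.round(r,4),"plane",plane(d2,*u2,.014).round(4),plane(d,*u4,.014).round(4));P.append((plane(d2,*u2,.014)+plane(d,*u4,.014))/2)
P=np.array(P);print(P.mean(0).round(4));v=(P[0]+P[1]-P[2]-P[3])/2;w=(P[1]+P[3]-P[0]-P[2])/2
print("groove az",np.degrees(np.arctan2(v[1],v[0])),"cross az+90",np.degrees(np.arctan2(w[1],w[0]))+90,np.linalg.norm(v),np.linalg.norm(w))
E
```

```text
tri [0.4083 0.3593 0.0154] [0.0002 0.0002] plane [0.4077 0.3592 0.014 ] [0.4081 0.3593 0.014 ]
tri [0.4614 0.3521 0.0127] [0.0003 0.0003] plane [0.4619 0.3522 0.014 ] [0.4612 0.3522 0.014 ]
tri [0.4026 0.3195 0.0137] [0.0002 0.0002] plane [0.4025 0.3196 0.014 ] [0.4028 0.3195 0.014 ]
tri [0.4562 0.3129 0.0151] [0.0001 0.0001] plane [0.4559 0.3126 0.014 ] [0.4562 0.3127 0.014 ]
[0.4321 0.3359 0.014 ]
groove az 82.21511333552792 cross az+90 82.60944604325476 0.039991613413109965 0.0539594771206544
```

View pics/bar.png

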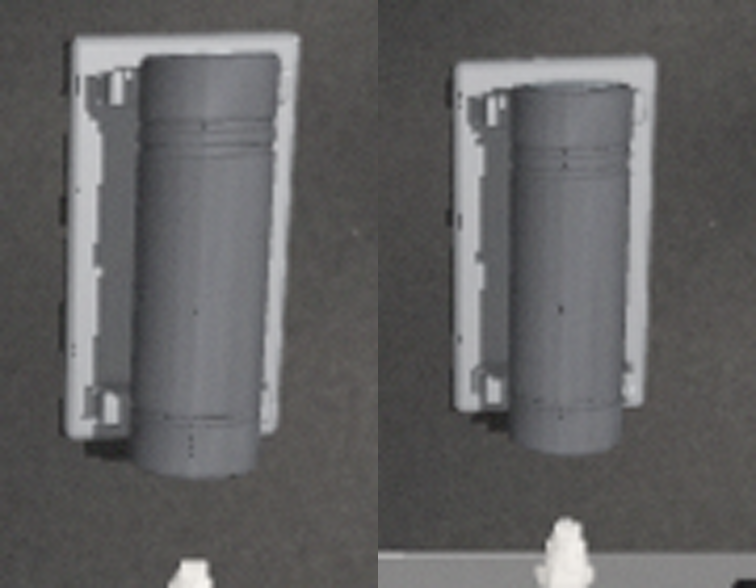

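```bash
python3 - <<'E'
from h import *
import pickle
d4=pickle.load(open("w4.pkl","rb"));d2=pickle.load(open("w2.pkl","rb"))
c4=lambda a:(d4,290+(a[0]+.5)/4.2-.5,85+(a[1]+.5)/4.2-.5)
c2=lambda a:(d2,275+(a[0]+.5)/4.2-.5,110+(a[1]+.5)/4.2-.5)
print("near",tri(c4((195,477)),c2((188,453)))); print("far",tri(c4((212,55)),c2((195,97))))
for n,a in [("near",c4((195,477))),("near2",c2((188,453))),("far",c4((212,55))),("far2",c2((195,97))),]: print(n,plane(*a,.0535).round(4))
R4=[(75,38),(298,36),(275,435),(68,437)];R2=[(77,62),(278,58),(264,408),(75,408)]
P=[]
for a,b in zip(R4,R2):
    p,r=tri(c4(a),c2(b));print(p.round(4),np.round(r,4));P.append((plane(*c4(a),.008)+plane(*c2(b),.008))/2)
P=np.array(P);print(P.mean(0),np.degrees(np.arctan2(*((P[0]+P[1]-P[2]-P[3])[[1,0]]))),np.linalg.norm(P[0]+P[1]-P[2]-P[3])/2,np.linalg.norm(P[0]-P[1]))
# axis edges at axis-ish tangent: mean of left and right tangent planes
for c,L,Rr in [(c4,[(145,57),(131,460)],[(281,60),(258,465)]),(c2,[(135,95),(132,440)],[(255,90),(243,440)])]:
    # plane normals through camera centre & edges
    def n(e): 
        o,r1=ray(*c(e[0]));_,r2=ray(*c(e[1]));m=np.cross(r1,r2);return o,m/np.linalg.norm(m)
    o,n1=n(L);_,n2=n(Rr)
    # bisector plane contains axis
    b=n1+n2; ax=np.cross(n1,n2);ax/=np.linalg.norm(ax);b/=np.linalg.norm(b)
    h=np.sin(np.arccos(n1@n2)/2);dist=.018/h
    # axis at z=.0355, y=.27/.37
    print("axis dir az",np.degrees(np.arctan2(ax[1],ax[0])),"dist",dist)
    print([ (o[0]-(b[1]*(y-o[1])+b[2]*(.0355-o[2]))/b[0]).round(4) for y in (.27,.32,.37)])
E
```

```text
near (array([0.59497781, 0.26397787, 0.04354072]), [np.float64(0.00012199157242447795), np.float64(0.0001219915724244378)])
far (array([0.58930242, 0.37406152, 0.0580737 ]), [np.float64(0.0006851016911981356), np.float64(0.0006851016911980753)])
near [0.5924 0.2669 0.0535]
near2 [0.5932 0.2675 0.0535]
far [0.5897 0.3745 0.0535]
far2 [0.5908 0.3734 0.0535]
[0.5625 0.3802 0.0049] [0.0004 0.0004]
[6.262e-01 3.808e-01 2.000e-04] [0. 0.]
[0.6263 0.2672 0.009 ] [0. 0.]
[0.5641 0.2668 0.0079] [0.0009 0.0009]
[0.59421359 0.32373183 0.008     ] 91.11172755160999 0.11369318030409473 0.06205233318669471
axis dir az -89.42942360971676 dist 0.3966904543047279
[np.float64(0.5962), np.float64(0.5952), np.float64(0.5942)]
axis dir az -88.55522927742632 dist 0.42873524650612405
[np.float64(0.596), np.float64(0.595), np.float64(0.5939)]
```

```bash
python3 - <<'E'
from h import *
import pickle
d4=pickle.load(open("w4.pkl","rb"));d2=pickle.load(open("w2.pkl","rb"))
c4=lambda a:(d4,290+(a[0]+.5)/4.2-.5,85+(a[1]+.5)/4.2-.5)
c2=lambda a:(d2,275+(a[0]+.5)/4.2-.5,110+(a[1]+.5)/4.2-.5)
print("clip",tri(c4((192,562)),c2((188,520))))
go([.5945,.3215,.14],1.1)
E
```

```text
clip (array([0.60066246, 0.23193925, 0.02127927]), [np.float64(0.000551585502492287), np.float64(0.000551585502492351)])
t 4.25 eef [0.5081 0.2997 0.2595] open 0.995 F [-1.    0.   -0.16] q [-0.27  0.53 -0.49  1.56  0.27  1.12 -0.81]
shift tool [0.1197 0.0213 0.0863]
turn 0 [-0.86  0.07 -0.09]
turn 180 [ 1.7914e+02 -1.3000e-01 -1.1000e-01]
```

Request:
send_rows([
  [0.02,0.01,0.043,-0.9,0,0,0.085],
  [0.04,0.011,0.043,0,0,0,0.085],
  [0.04,0,0,0,0,0,0.085],
  [0.02,0,0,0,0,0,0.085],
  [0,0,0,0,0,0,0.085],
  [0,0,0,0,0,0,0.085],
])

```text
t: 5.0
eef_pos: [0.5939, 0.3228, 0.1397]
orientation: [-0.007, 0.707, 0.008, 0.708]
force: [0.1, -0.2, 0.6]
opening: 0.994
```

```bash
python3 - <<'E'
from h import *
d=imaging.read_camera("wrist");cv2.imwrite("pics/w5.png",d["image"][:,:,::-1])
go([.5945,.3215,.016],1.1)
E
```

```text
t 5.05 eef [0.5942 0.3227 0.1402] open 0.993 F [ 0.5  -0.17 -0.12] q [-0.29  0.78 -0.44  1.44  0.36  1.   -0.8 ]
shift tool [ 0.1242 -0.0014 -0.    ]
turn 0 [ 0.1   0.14 -0.12]
turn 180 [-179.9     0.18    0.21]
```

View pics/w5.png

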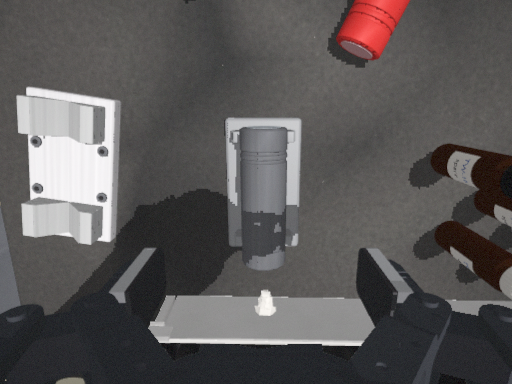

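The barrel is at columns 240–287, centred at 263 against the jaw middle at 261. The fingers straddle it clear of the rest, so I descend.

Request:
send_rows([
  [0.03,-0.001,0,0,0,0,0.085],
  [0.03,0,0,0,0,0,0.085],
  [0.03,0,0,0,0,0,0.085],
  [0.02,0,0,0,0,0,0.085],
  [0.014,0,0,0,0,0,0.085],
  [0,0,0,0,0,0,0.085],
  [0,0,0,0,0,0,0.085],
])

```text
t: 5.92
eef_pos: [0.5945, 0.321, 0.0158]
orientation: [-0.007, 0.706, 0.008, 0.708]
force: [0.4, -0.5, 0.4]
opening: 0.996
```

Request:
send_rows([
  [0,0,0,0,0,0,0.05],
  [0,0,0,0,0,0,0.04],
  [0,0,0,0,0,0,0.03],
  [0,0,0,0,0,0,0.02],
  [0,0,0,0,0,0,0.02],
  [0,0,0,0,0,0,0.02],
  [0,0,0,0,0,0,0.02],
  [0,0,0,0,0,0,0.02],
])

```text
t: 6.92
eef_pos: [0.5962, 0.3205, 0.0159]
orientation: [-0.006, 0.705, 0.007, 0.709]
force: [5.3, -1.0, 2.5]
opening: 0.401
```

```bash
python3 - <<'E'
from h import *
d=imaging.read_camera("wrist");cv2.imwrite("pics/w6.png",d["image"][:,:,::-1])
go([.5945,.3215,.116],1.1)
E
```

```text
t 6.97 eef [0.5962 0.3204 0.0159] open 0.402 F [5.71 0.53 3.21] q [-0.32  0.92 -0.38  1.52  0.43  0.78 -0.85]
shift tool [-0.1001  0.0012 -0.0012]
turn 0 [ 0.01  0.29 -0.08]
turn 180 [-1.7999e+02  1.3000e-01  4.5000e-01]
```

View pics/w6.png

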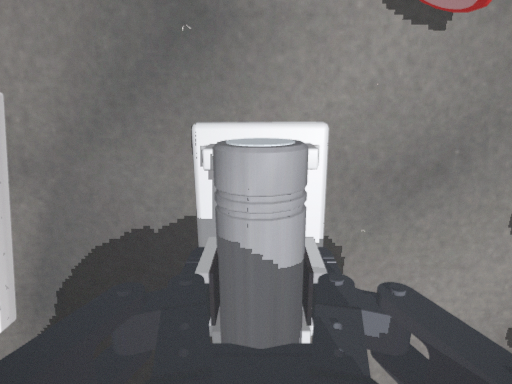

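Request:
send_rows([
  [-0.02,0,0.001,0,0,0,0.02],
  [-0.04,0,0,0,0,0,0.02],
  [-0.04,0,0,0,0,0,0.02],
  [-0.03,0,0,0,0,0,0.02],
  [0,0,0,0,0,0,0.02],
  [0,0,0,0,0,0,0.02],
])

```text
t: 7.72
eef_pos: [0.5928, 0.3195, 0.1427]
orientation: [-0.008, 0.709, 0.006, 0.705]
force: [-0.4, 0.1, -2.1]
opening: 0.403
```

```bash
python3 - <<'E'
from h import *
d=imaging.read_camera("wrist");cv2.imwrite("pics/w7.png",d["image"][:,:,::-1])
go([.433,.336,.14],-7.6)
E
```

```text
t 7.78 eef [0.5929 0.3193 0.1422] open 0.404 F [-0.05 -0.61 -3.35] q [-0.29  0.77 -0.44  1.44  0.36  1.02 -0.79]
shift tool [ 0.0029  0.02   -0.1595]
turn 0 [ 8.78 -0.27  0.18]
turn 180 [-171.22   -0.27   -0.41]
```

View pics/w7.png

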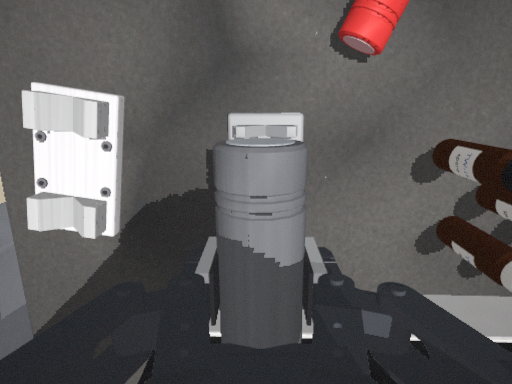

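```bash
python3 - <<'E'
from h import *
d=imaging.read_camera("wrist");o,e,R=state()
crop(d["image"],190,100,330,240,4,"w7c")
for uv in [(260,146),(260,138),(260,150)]:
    p=plane(d,*uv,e[2]+.0376);print((R.T@(p-e)).round(4))
for uv in [(214,185),(307,185),(216,230),(304,230)]:
    p=plane(d,*uv,e[2]+.0196);print((R.T@(p-e)).round(4))
E
```

```text
[-0.0377  0.0555 -0.0014]
[-0.0377  0.058  -0.0014]
[-0.0377  0.0542 -0.0014]
[-0.0196  0.0382 -0.0193]
[-0.0198  0.0383  0.0167]
[-0.0196  0.0196 -0.0192]
[-0.0197  0.0196  0.0162]
```

View pics/w7c.png

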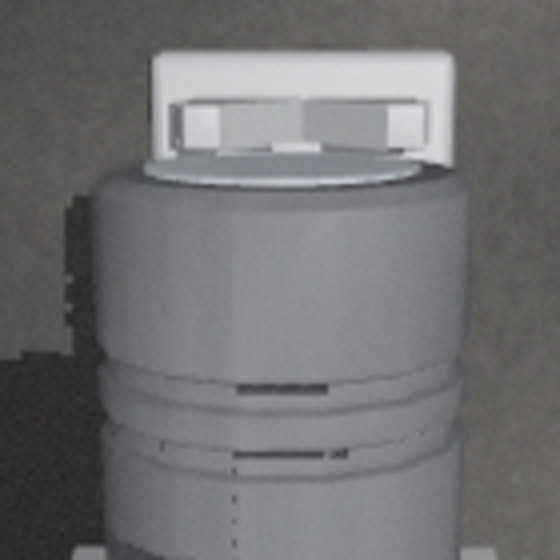

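Request:
send_rows([
  [0,0.005,-0.04,2.5,0,0,0.02],
  [0,0.005,-0.04,2.5,0,0,0.02],
  [0,0.001,-0.04,2.5,0,0,0.02],
  [0,0,-0.04,1.5,0,0,0.02],
  [0,0,0,0,0,0,0.02],
  [0,0,0,0,0,0,0.02],
])

```text
t: 8.57
eef_pos: [0.4355, 0.3381, 0.1439]
orientation: [0.048, 0.706, -0.049, 0.705]
force: [0.4, 0.4, -1.5]
opening: 0.403
```

```bash
python3 - <<'E'
from h import *
d=imaging.read_camera("wrist");cv2.imwrite("pics/w8.png",d["image"][:,:,::-1])
go([.4335,.3357,.06],-7.6)
E
```

```text
t 8.62 eef [0.4361 0.3379 0.144 ] open 0.406 F [ 0.76 -0.31 -2.27] q [-0.44  0.6  -0.41  1.81  0.31  0.8  -1.14]
shift tool [ 0.084  -0.0025 -0.0023]
turn 0 [-0.33  0.    0.05]
turn 180 [ 1.7967e+02  8.0000e-02 -0.0000e+00]
```

View pics/w8.png

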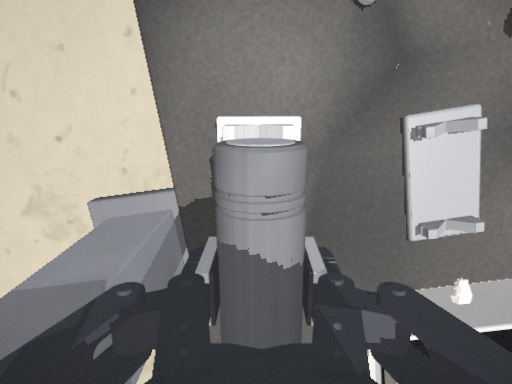

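```bash
python3 - <<'E'
from h import *
d=imaging.read_camera("wrist");o,e,R=state()
crop(d["image"],190,100,330,180,5.5,"w8c")
for uv in [(217.5,118),(300.5,117.5)]:
    p=plane(d,*uv,.014);print((R.T@(p-e)).round(4),p)
E
```

```text
[ 0.13    0.0577 -0.0365] [0.40820603 0.40001907 0.014     ]
[0.13   0.0581 0.0311] [0.47524009 0.39102738 0.014     ]
```

View pics/w8c.png

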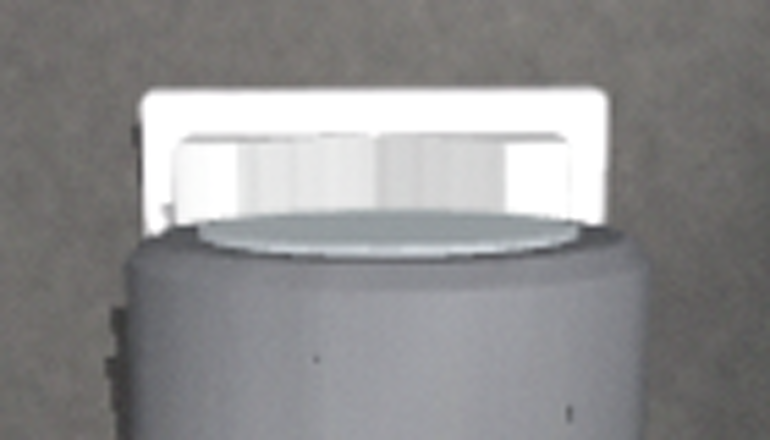

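Request:
send_rows([
  [0.03,-0.003,-0.001,-0.3,0,0,0.02],
  [0.03,0,0,0,0,0,0.02],
  [0.03,0,0,0,0,0,0.02],
  [0.018,0,0,0,0,0,0.02],
  [0.006,0,0,0,0,0,0.02],
  [0,0,0,0,0,0,0.02],
  [0,0,0,0,0,0,0.02],
])

```text
t: 9.55
eef_pos: [0.4345, 0.3362, 0.0314]
orientation: [0.047, 0.705, -0.046, 0.706]
force: [-0.1, -1.1, -2.4]
opening: 0.398
```

Request:
send_rows([
  [0.004,0,0,0,0,0,0.02],
  [0.002,0,0,0,0,0,0.02],
  [0,0,0,0,0,0,0.02],
  [0,0,0,0,0,0,0.02],
])

```text
t: 10.05
eef_pos: [0.4338, 0.3358, 0.0247]
orientation: [0.047, 0.706, -0.046, 0.706]
force: [-0.7, -0.4, -2.9]
opening: 0.401
```

```bash
python3 - <<'E'
from h import *
d=imaging.read_camera("wrist");cv2.imwrite("pics/w9.png",d["image"][:,:,::-1])
go([.4335,.3357,.0219],-7.6)
E
```

```text
t 10.1 eef [0.4338 0.3358 0.0247] open 0.403 F [ 0.82  0.16 -2.06] q [-0.5   0.77 -0.31  1.9   0.42  0.54 -1.23]
shift tool [ 0.0028 -0.0001 -0.0003]
turn 0 [ 0.05  0.01 -0.01]
turn 180 [-1.7995e+02  1.0000e-02  1.0000e-02]
```

View pics/w9.png

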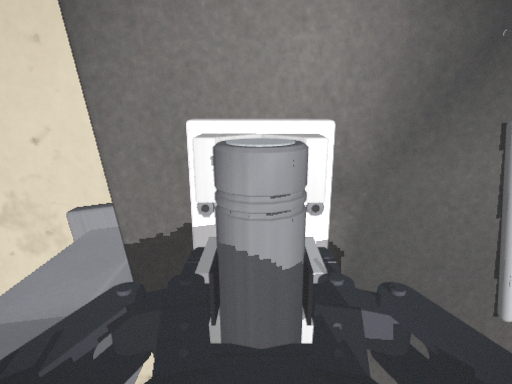

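The block's edges are at columns 188 and 334 (centre 261) and the barrel is centred at 260.5. It is aligned, so I lower it the last bit.

Request:
send_rows([
  [0.001,0,0,0,0,0,0.02],
  [0.001,0,0,0,0,0,0.02],
  [0,0,0,0,0,0,0.02],
])

```text
t: 10.48
eef_pos: [0.4337, 0.3357, 0.0225]
orientation: [0.047, 0.706, -0.047, 0.706]
force: [0.4, 0.4, -2.1]
opening: 0.408
```

Request:
send_rows([
  [0.001,0,0,0,0,0,0.02],
  [0,0,0,0,0,0,0.02],
  [0,0,0,0,0,0,0.02],
])

```text
t: 10.85
eef_pos: [0.4336, 0.3358, 0.022]
orientation: [0.047, 0.706, -0.047, 0.706]
force: [-1.7, -0.8, 3.6]
opening: 0.402
```

Contact: the vertical force went from −2 to +3.6 N at TCP z 0.022, as predicted. Now I release.

Request:
send_rows([
  [0,0,0,0,0,0,0.04],
  [0,0,0,0,0,0,0.05],
  [0,0,0,0,0,0,0.07],
  [0,0,0,0,0,0,0.085],
  [0,0,0,0,0,0,0.085],
  [0,0,0,0,0,0,0.085],
  [0,0,0,0,0,0,0.085],
])

```text
t: 11.72
eef_pos: [0.4338, 0.3357, 0.0217]
orientation: [0.047, 0.706, -0.047, 0.706]
force: [-0.4, 0.0, -0.4]
opening: 0.993
```

Request:
send_rows([
  [-0.02,0,0,0,0,0,0.085],
  [-0.04,0,0,0,0,0,0.085],
  [-0.06,0,0,0,0,0,0.085],
  [-0.06,0,0,0,0,0,0.085],
  [-0.05,0,0,0,0,0,0.085],
  [0,0,0,0,0,0,0.085],
  [0,0,0,0,0,0,0.085],
])

```text
t: 12.6
eef_pos: [0.4334, 0.3351, 0.2511]
orientation: [0.046, 0.706, -0.047, 0.705]
force: [0.7, -0.1, -0.5]
opening: 0.999
```

```bash
python3 - <<'E'
from h import *
import pickle
d=imaging.read_camera("wrist");cv2.imwrite("pics/w10.png",d["image"][:,:,::-1]);pickle.dump(d,open("w10.pkl","wb"))
go([.4335,.3357,.25],-7.6);print(proj(d,[.4335,.3357,.0415]))
E
```

```text
t 12.65 eef [0.4331 0.3348 0.2503] open 1.0 F [-0.22  0.59 -0.41] q [-0.39  0.47 -0.47  1.68  0.24  1.05 -1.07]
shift tool [0.0003 0.0009 0.0002]
turn 0 [ 0.05 -0.1   0.14]
turn 180 [-1.7995e+02 -2.1000e-01 -1.6000e-01]
(np.float64(261.8803532535414), np.float64(168.3541798280714))
```

View pics/w10.png

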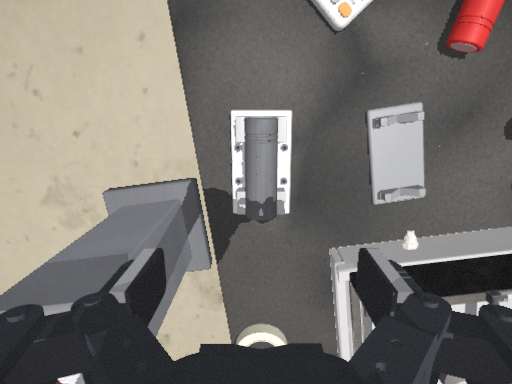

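The barrel lies in the V, at columns 245–278 and rows 117–220, with the block at rows 111–215. I'll check lengthwise centring numerically.

```bash
python3 - <<'E'
from h import *
import pickle
d=pickle.load(open("w10.pkl","rb"));o,e,R=state()
crop(d["image"],210,95,310,235,4.2,"w10c")
f=lambda u,v,z:(R.T@(plane(d,u,v,z)-e)).round(4)
print("barrel",f(261,118.5,.0555),f(261,218.5,.0575)); print("plate",f(261,111.5,.014),f(261,214.5,.014))
E
```

```text
barrel [ 0.1947  0.0553 -0.0003] [ 0.1929 -0.0513 -0.0004]
plate [ 0.2362  0.0614 -0.0003] [ 0.2365 -0.0616 -0.0004]
```

View pics/w10c.png

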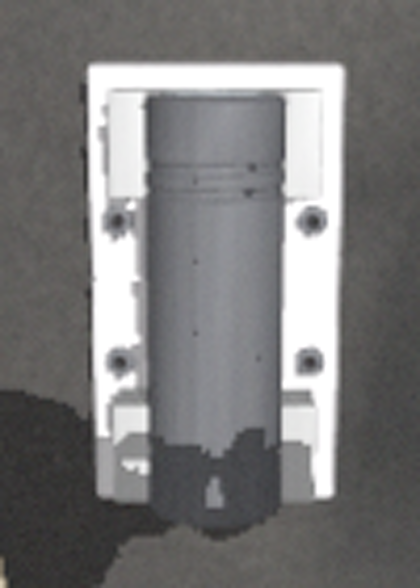

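Request:
send_rows([
  [-0.05,0,0.02,-2.6,0,0,0.085],
  [0,-0.04,0.03,-2.5,0,0,0.085],
  [0,-0.05,0.03,-2.5,0,0,0.085],
  [0,-0.055,0.015,0,0,0,0.085],
  [0,-0.055,0,0,0,0,0.085],
  [0,-0.055,0,0,0,0,0.085],
  [0,-0.055,0,0,0,0,0.085],
  [0,-0.055,0,0,0,0,0.085],
])

```text
t: 13.65
eef_pos: [0.5221, -0.0375, 0.2997]
orientation: [-0.0, 0.708, 0.0, 0.706]
force: [0.7, 0.2, 0.4]
opening: 0.999
```

Request:
send_rows([
  [0,-0.055,0,0,0,0,0.085],
  [0,-0.055,0,0,0,0,0.085],
  [0,-0.055,0,0,0,0,0.085],
  [0,-0.055,0,0,0,0,0.085],
  [0,-0.05,0,0,0,0,0.085],
  [0,-0.04,-0.02,0,0,0,0.085],
  [0,0,0,0,0,0,0.085],
  [0,0,0,0,0,0,0.085],
])

```text
t: 14.65
eef_pos: [0.5034, -0.3448, 0.3004]
orientation: [0.0, 0.708, 0.001, 0.707]
force: [1.1, 1.1, 0.5]
opening: 0.995
```

```bash
python3 - <<'E'
from h import *
import pickle
d=imaging.read_camera("wrist");cv2.imwrite("pics/w11.png",d["image"][:,:,::-1]);pickle.dump(d,open("w11.pkl","wb"))
go([.476,-.34,.25],0);print(proj(d,[.476,-.395,.045]))
E
```

```text
t 14.7 eef [ 0.5038 -0.3443  0.3009] open 0.993 F [ 0.42 -0.89  0.29] q [ 0.79  0.52 -0.38  1.43  0.19  1.23  0.39]
shift tool [ 0.051   0.0042 -0.0278]
turn 0 [ 0.12 -0.03 -0.08]
turn 180 [-1.7988e+02  1.3000e-01 -5.0000e-02]
(np.float64(240.55254953879916), np.float64(201.460916213166))
```

View pics/w11.png

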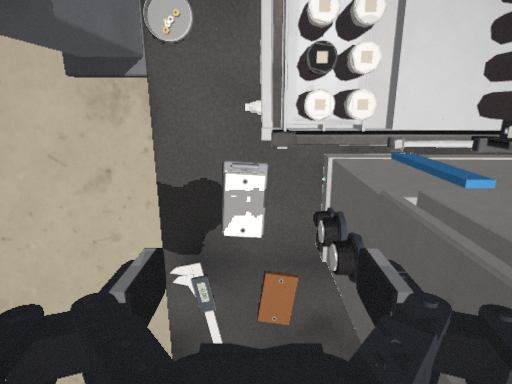

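The white stack is at (245,200), with plate corners roughly (226,170), (267,172), (263,237) and (222,236). The instrument's knobs are at (320,225), on its +x side. I'll take a second, lower view, more to the −x side.

Request:
send_rows([
  [0.025,-0.0,-0.02,0,0,0,0.085],
  [0.035,0.02,-0.01,0,0,0,0.085],
  [0.01,0.03,0,0,0,0,0.085],
  [0,0,0,0,0,0,0.085],
  [0,0,0,0,0,0,0.085],
])

```text
t: 15.32
eef_pos: [0.4741, -0.2958, 0.2323]
orientation: [-0.001, 0.707, 0.0, 0.708]
force: [-0.4, -0.4, -0.3]
opening: 0.996
```

```bash
python3 - <<'E'
from h import *
import pickle
d=imaging.read_camera("wrist");cv2.imwrite("pics/w12.png",d["image"][:,:,::-1]);pickle.dump(d,open("w12.pkl","wb"))
d1=pickle.load(open("w11.pkl","rb"))
crop(d1["image"],190,140,300,250,5,"w11c")
a=d["image"]; crop(a,190,170,390,320,4,"w12c")
go([.476,-.34,.25],0);print(proj(d,[.476,-.395,.045]))
E
```

```text
t 15.38 eef [ 0.474  -0.2965  0.2323] open 0.993 F [-0.15 -0.7  -0.52] q [ 0.77  0.49 -0.38  1.69  0.21  1.    0.32]
shift tool [-0.0176 -0.0436  0.002 ]
turn 0 [0.03 0.08 0.09]
turn 180 [-1.7997e+02 -1.4000e-01  1.3000e-01]
(np.float64(263.1262964745274), np.float64(260.34904549139554))
```

View pics/w11c.png

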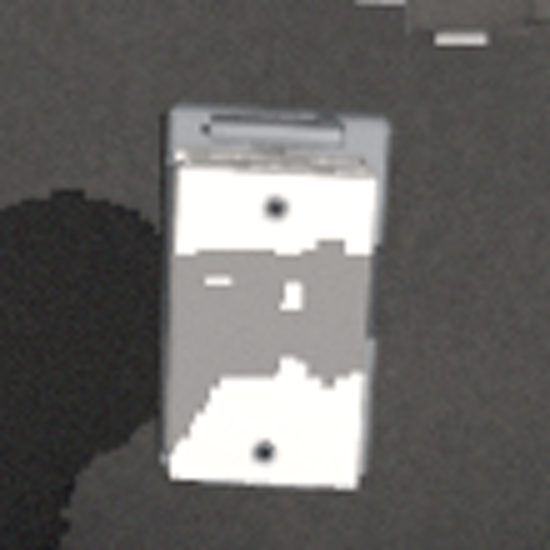

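View pics/w12c.png

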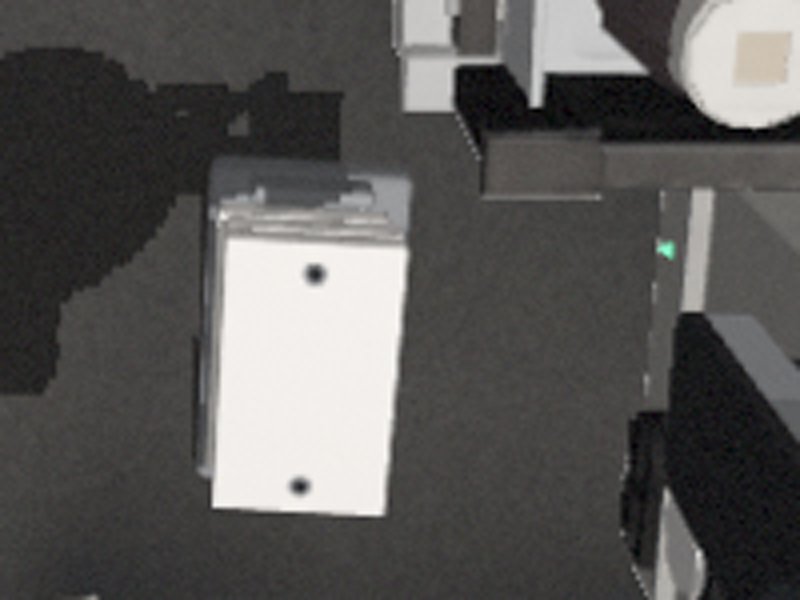

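View pics/w12.png

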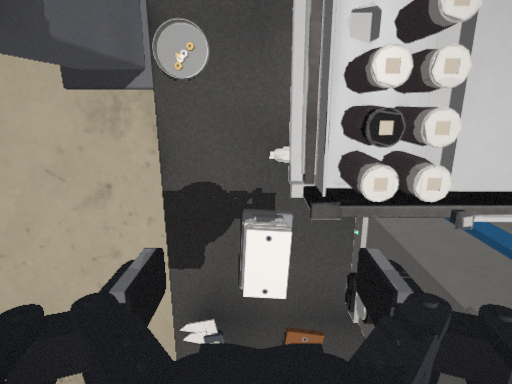

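```bash
python3 - <<'E'
from h import *
import pickle
d1=pickle.load(open("w11.pkl","rb"));d2=pickle.load(open("w12.pkl","rb"))
c1=lambda a:(d1,190+(a[0]+.5)/5-.5,140+(a[1]+.5)/5-.5)
c2=lambda a:(d2,190+(a[0]+.5)/4-.5,170+(a[1]+.5)/4-.5)
for n,a,b in [("hA",(276,208),(315,274)),("hB",(264,452),(300,486)),("TR",(378,178),(409,246)),("TL",(177,166),(229,237)),("BR",(357,488),(384,516)),("BL",(170,478),(212,508))]:
    print(n,tri(c1(a),c2(b))[0].round(4),plane(*c1(a),.045).round(4),plane(*c2(b),.045).round(4))
print("knob",tri((d1,315,218),(d2,348,280)))
q=[plane(*c2(b),.045) for b in [(229,237),(409,246),(384,516),(212,508)]];q=np.array(q);print(q.mean(0))
print("az",[np.degrees(np.arctan2(*(v[[1,0]]))) for v in (q[0]-q[3],q[1]-q[2])])
E
```

```text
hA [ 0.4817 -0.3687  0.0438] [ 0.4818 -0.3685  0.045 ] [ 0.4817 -0.3682  0.045 ]
hB [ 0.4778 -0.4341  0.0449] [ 0.4778 -0.434   0.045 ] [ 0.4778 -0.4339  0.045 ]
TR [ 0.5075 -0.3615  0.0414] [ 0.5074 -0.3608  0.045 ] [ 0.5072 -0.36    0.045 ]
TL [ 0.4578 -0.3574  0.0455] [ 0.4572 -0.3577  0.045 ] [ 0.4583 -0.3574  0.045 ]
BR [ 0.5022 -0.4446  0.0437] [ 0.5021 -0.4441  0.045 ] [ 0.5022 -0.4438  0.045 ]
BL [ 0.4525 -0.442   0.0436] [ 0.4529 -0.4414  0.045 ] [ 0.4524 -0.4412  0.045 ]
knob (array([ 0.57037758, -0.41449837,  0.05335547]), [np.float64(0.00032977279340208127), np.float64(0.00032977279340212155)])
[ 0.48001293 -0.40058297  0.045     ]
az [np.float64(86.03287104997271), np.float64(86.60560437298987)]
```

The plate centre measures (0.480, −0.4006), with its top at about 0.0445 and its long axis at 86.5°. The barrel grasp showed the camera reading about 1.5–2 mm low in x. I'll move above it now.

```bash
python3 - <<'E'
from h import *
go([.4818,-.4005,.12],-3.5)
E
```

```text
t 15.38 eef [ 0.474  -0.2965  0.2323] open 0.993 F [-0.15 -0.7  -0.52] q [ 0.77  0.49 -0.38  1.69  0.21  1.    0.32]
shift tool [ 0.1125 -0.1039  0.0076]
turn 0 [3.53 0.09 0.09]
turn 180 [-1.7647e+02 -1.4000e-01  1.3000e-01]
```

Request:
send_rows([
  [0,-0.04,0.004,1.7,0,0,0.085],
  [0,-0.04,0.004,1.8,0,0,0.085],
  [0.02,-0.024,0.003,0,0,0,0.07],
  [0.04,0,0,0,0,0,0.07],
  [0.04,0,0,0,0,0,0.07],
  [0.01,0,0,0,0,0,0.07],
  [0,0,0,0,0,0,0.07],
  [0,0,0,0,0,0,0.07],
])

```text
t: 16.38
eef_pos: [0.483, -0.4008, 0.1237]
orientation: [0.021, 0.706, -0.022, 0.708]
force: [0.7, 0.3, 0.1]
opening: 0.825
```

```bash
python3 - <<'E'
from h import *
d=imaging.read_camera("wrist");cv2.imwrite("pics/w13.png",d["image"][:,:,::-1])
go([.4818,-.4005,.036],-3.5)
o,e,R=state()
E
```

```text
t 16.43 eef [ 0.4829 -0.4007  0.1237] open 0.817 F [1.02 0.02 0.54] q [ 0.84  0.71 -0.31  1.61  0.27  0.86  0.37]
shift tool [ 0.0876  0.0003 -0.0014]
turn 0 [0.04 0.19 0.12]
turn 180 [-179.96   -0.2     0.3 ]
```

View pics/w13.png

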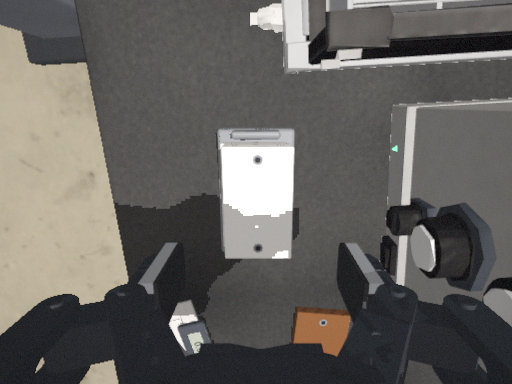

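The plate spans columns 221–293, centre 257.5. With the measured camera bias this matches the jaw middle, and yaw is aligned (holes at 257 and 258). I descend straight.

Request:
send_rows([
  [0.03,0,0,0,0,0,0.07],
  [0.03,0,0,0,0,0,0.07],
  [0.02,0,0,0,0,0,0.07],
  [0.007,0,0,0,0,0,0.07],
  [0,0,0,0,0,0,0.07],
  [0,0,0,0,0,0,0.07],
])

```text
t: 17.18
eef_pos: [0.4827, -0.4004, 0.036]
orientation: [0.021, 0.706, -0.022, 0.708]
force: [0.2, -0.3, -0.7]
opening: 0.823
```

```bash
python3 - <<'E'
from h import *
d=imaging.read_camera("wrist");cv2.imwrite("pics/w14.png",d["image"][:,:,::-1])
go([.4818,-.4005,.036],-3.5)
E
```

```text
t 17.23 eef [ 0.4825 -0.4004  0.0359] open 0.82 F [ 0.59  0.13 -0.64] q [ 0.82  0.82 -0.27  1.67  0.31  0.69  0.33]
shift tool [-0.0001 -0.0002 -0.0007]
turn 0 [0.04 0.12 0.08]
turn 180 [-1.7996e+02 -1.2000e-01  1.9000e-01]
```

View pics/w14.png

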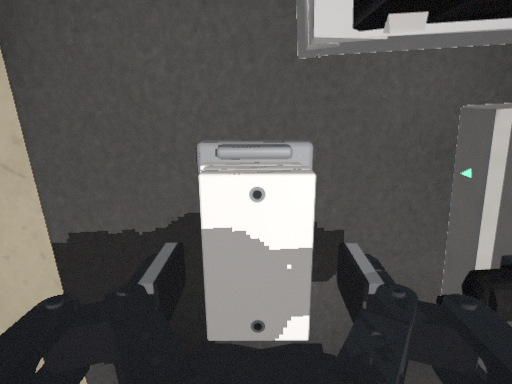

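Request:
send_rows([
  [0,0,-0.001,0,0,0,0.07],
  [0,0,0,0,0,0,0.06],
  [0,0,0,0,0,0,0.055],
  [0,0,0,0,0,0,0.05],
  [0,0,0,0,0,0,0.045],
  [0,0,0,0,0,0,0.035],
  [0,0,0,0,0,0,0.035],
  [0,0,0,0,0,0,0.035],
])

```text
t: 18.23
eef_pos: [0.4811, -0.3998, 0.0352]
orientation: [0.021, 0.707, -0.021, 0.707]
force: [-0.4, 0.1, 5.5]
opening: 0.563
```

```bash
python3 - <<'E'
from h import *
d=imaging.read_camera("wrist");cv2.imwrite("pics/w15.png",d["image"][:,:,::-1])
go([.4818,-.4005,.036],-3.5)
E
```

```text
t 18.27 eef [ 0.4811 -0.3999  0.0352] open 0.564 F [-1.07  0.19  5.6 ] q [ 0.82  0.82 -0.27  1.67  0.31  0.69  0.33]
shift tool [-0.0008 -0.0006  0.0008]
turn 0 [0.05 0.04 0.02]
turn 180 [-1.7995e+02 -3.0000e-02  6.0000e-02]
```

View pics/w15.png

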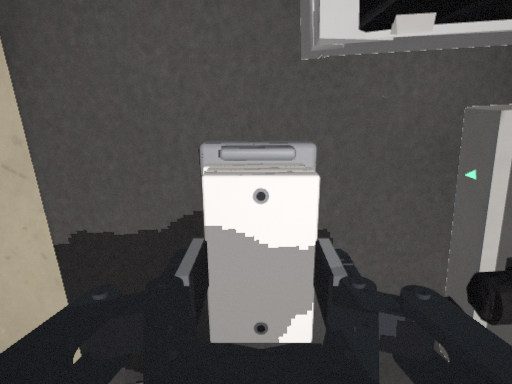

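Gripped; the opening corresponds to 50 mm. Holes are now at column 261, matching the jaw middle. I lift slowly and look.

Request:
send_rows([
  [-0.005,0,0,0,0,0,0.035],
  [-0.01,0,0,0,0,0,0.035],
  [-0.02,0,0,0,0,0,0.035],
  [-0.03,0,0,0,0,0,0.035],
  [-0.03,0,0,0,0,0,0.035],
  [0,0,0,0,0,0,0.035],
  [0,0,0,0,0,0,0.035],
  [0,0,0,0,0,0,0.035],
])

```text
t: 19.27
eef_pos: [0.4798, -0.3993, 0.1281]
orientation: [0.022, 0.708, -0.021, 0.706]
force: [0.7, -0.5, -0.6]
opening: 0.566
```

```bash
python3 - <<'E'
from h import *
d=imaging.read_camera("wrist");s=imaging.read_camera("scene")
a=d["image"];b=cv2.resize(s["image"][130:220,300:420],(512,384),interpolation=cv2.INTER_CUBIC)
cv2.imwrite("pics/w16.png",cv2.resize(np.hstack([a,b]),(800,300))[:,:,::-1])
go([.4818,-.4005,.13],-3.5)
E
```

```text
t 19.38 eef [ 0.4801 -0.3994  0.1284] open 0.559 F [ 0.06  0.08 -0.54] q [ 0.84  0.7  -0.31  1.61  0.26  0.87  0.37]
shift tool [-0.0016 -0.001   0.0017]
turn 0 [ 0.05 -0.11 -0.08]
turn 180 [-1.7995e+02  1.2000e-01 -1.7000e-01]
```

View pics/w16.png

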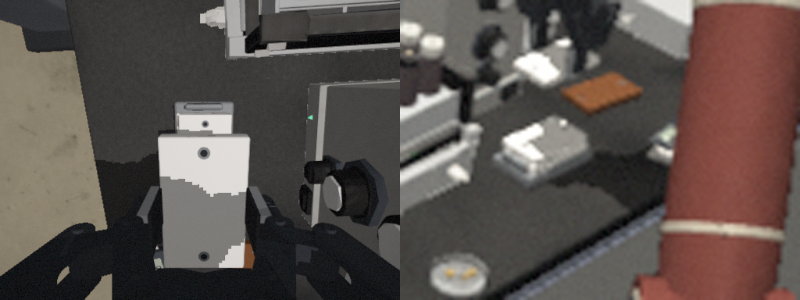

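The top plate alone is lifted. The next white plate remains on the stand, at left-panel (204,122). Now I rise and travel back.

Request:
send_rows([
  [-0.045,0,0,0,0,0,0.035],
  [-0.045,0,0,0,0,0,0.035],
  [-0.045,0,0,0,0,0,0.035],
  [-0.035,0,0.005,-1.5,0,0,0.035],
  [0,0.03,0.01,-2,0,0,0.035],
  [0,0.045,0.01,0,0,0,0.035],
  [0,0.045,0.01,0,0,0,0.035],
  [0,0.045,0.01,0,0,0,0.035],
])

```text
t: 20.38
eef_pos: [0.5262, -0.232, 0.2979]
orientation: [-0.0, 0.708, 0.002, 0.706]
force: [0.0, 0.8, 0.7]
opening: 0.561
```

Request:
send_rows([
  [0,0.045,0,0,0,0,0.035],
  [0,0.045,0,0,0,0,0.035],
  [0,0.045,0,0,0,0,0.035],
  [0,0.045,0,0,0,0,0.035],
  [0,0.045,0,0,0,0,0.035],
  [0,0.045,0,0,0,0,0.035],
  [0,0.045,0,0,0,0,0.035],
  [0,0.045,0,0,0,0,0.035],
])

```text
t: 21.38
eef_pos: [0.5246, 0.127, 0.298]
orientation: [-0.001, 0.708, 0.001, 0.706]
force: [0.8, 0.5, -0.5]
opening: 0.563
```

```bash
python3 - <<'E'
from h import *
go([.4338,.3355,.25],-7.6)
E
```

```text
t 21.38 eef [0.5246 0.127  0.298 ] open 0.563 F [ 0.83  0.55 -0.54] q [ 0.05  0.42 -0.48  1.63  0.21  1.15 -0.48]
shift tool [ 0.0483  0.2088 -0.0899]
turn 0 [ 7.78 -0.19  0.03]
turn 180 [-1.7222e+02 -4.0000e-02 -2.9000e-01]
```

Request:
send_rows([
  [0,0.045,-0.01,0,0,0,0.035],
  [0,0.045,-0.02,0,0,0,0.035],
  [0,0.045,-0.02,0,0,0,0.035],
  [0.01,0.04,-0.02,0,0,0,0.035],
  [0.02,0.034,-0.02,0,0,0,0.035],
  [0.02,0,0,3.8,0,0,0.035],
  [0.02,0,0,4,0,0,0.035],
  [0,0,0,0,0,0,0.035],
])

```text
t: 22.38
eef_pos: [0.4336, 0.3328, 0.227]
orientation: [0.045, 0.707, -0.048, 0.704]
force: [-0.7, -0.2, -0.7]
opening: 0.559
```

Request:
send_rows([
  [0,0,0,0,0,0,0.035],
  [0,0,0,0,0,0,0.035],
])

```text
t: 22.62
eef_pos: [0.4363, 0.3339, 0.2304]
orientation: [0.048, 0.705, -0.047, 0.706]
force: [0.1, 0.0, -0.6]
opening: 0.561
```

```bash
python3 - <<'E'
from h import *
d=imaging.read_camera("wrist");cv2.imwrite("pics/w17.png",d["image"][:,:,::-1])
go([.4338,.3355,.12],-7.6)
E
```

```text
t 22.68 eef [0.4364 0.3338 0.2304] open 0.565 F [ 0.39  0.17 -0.01] q [-0.39  0.49 -0.46  1.71  0.26  1.   -1.08]
shift tool [ 0.1104  0.0011 -0.0029]
turn 0 [-0.13  0.05 -0.07]
turn 180 [ 1.7987e+02 -1.2000e-01 -8.0000e-02]
```

View pics/w17.png

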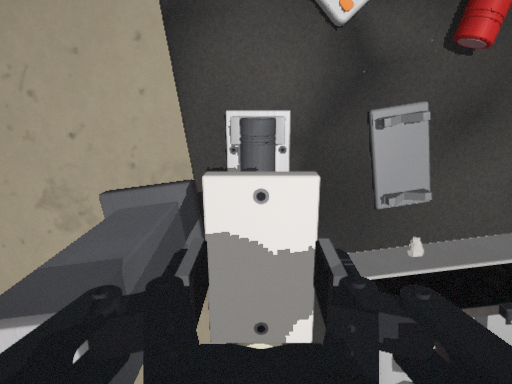

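Request:
send_rows([
  [0.04,0.0015,-0.0025,0,0,0,0.035],
  [0.04,0,0,0,0,0,0.035],
  [0.04,0,0,0,0,0,0.035],
  [0.025,0,0,0,0,0,0.035],
  [0.01,0,0,0,0,0,0.035],
  [0,0,0,0,0,0,0.035],
  [0,0,0,0,0,0,0.035],
])

```text
t: 23.55
eef_pos: [0.4347, 0.3361, 0.0759]
orientation: [0.049, 0.705, -0.047, 0.706]
force: [0.3, -0.8, -0.7]
opening: 0.561
```

```bash
python3 - <<'E'
from h import *
d=imaging.read_camera("wrist");cv2.imwrite("pics/w18.png",d["image"][:,:,::-1])
go([.4338,.3357,.0597],-7.6)
E
```

```text
t 23.6 eef [0.4347 0.336  0.076 ] open 0.561 F [-0.44 -0.59 -0.05] q [-0.46  0.69 -0.37  1.87  0.39  0.65 -1.2 ]
shift tool [ 0.0163 -0.0005 -0.0008]
turn 0 [-0.16  0.11 -0.12]
turn 180 [ 1.7984e+02 -1.9000e-01 -1.7000e-01]
```

View pics/w18.png

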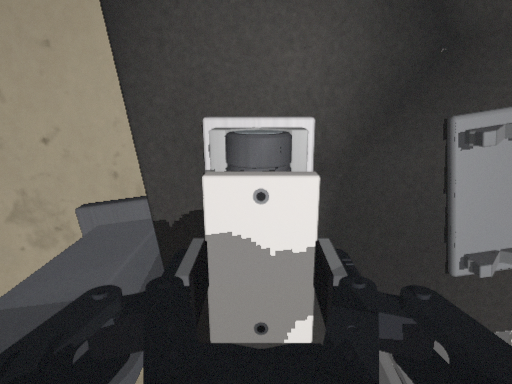

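Barrel and block are centred at column 259 and the plate at 261, so about 0.8 mm of correction is left. Now a fine approach.

Request:
send_rows([
  [0.007,0,-0.0008,0,0,0,0.035],
  [0.005,0,0,0,0,0,0.035],
  [0.002,0,0,0,0,0,0.035],
  [0,0,0,0,0,0,0.035],
  [0,0,0,0,0,0,0.035],
])

```text
t: 24.22
eef_pos: [0.4332, 0.3356, 0.0607]
orientation: [0.048, 0.705, -0.048, 0.706]
force: [0.5, 0.4, -1.2]
opening: 0.557
```

Request:
send_rows([
  [0.001,0,0,0,0,0,0.035],
  [0,0,0,0,0,0,0.035],
  [0,0,0,0,0,0,0.035],
])

```text
t: 24.6
eef_pos: [0.4331, 0.3354, 0.0597]
orientation: [0.048, 0.705, -0.048, 0.706]
force: [0.3, -0.2, -1.6]
opening: 0.562
```

Request:
send_rows([
  [0.0005,0,0,0,0,0,0.035],
  [0,0,0,0,0,0,0.035],
  [0,0,0,0,0,0,0.035],
])

```text
t: 24.98
eef_pos: [0.4332, 0.3355, 0.0595]
orientation: [0.048, 0.705, -0.048, 0.706]
force: [-0.7, -0.9, 4.5]
opening: 0.563
```

Request:
send_rows([
  [0.0005,0,0,0,0,0,0.035],
  [0,0,0,0,0,0,0.035],
  [0,0,0,0,0,0,0.035],
])

```text
t: 25.35
eef_pos: [0.4332, 0.3355, 0.0595]
orientation: [0.048, 0.705, -0.048, 0.706]
force: [-2.0, -2.2, 7.4]
opening: 0.562
```

Request:
send_rows([
  [0.0003,0,0,0,0,0,0.035],
  [0,0,0,0,0,0,0.035],
  [0,0,0,0,0,0,0.035],
  [0,0,0,0,0,0,0.035],
  [0,0,0,0,0,0,0.035],
])

```text
t: 25.98
eef_pos: [0.4332, 0.3355, 0.0594]
orientation: [0.048, 0.705, -0.048, 0.706]
force: [-2.1, -3.1, 8.4]
opening: 0.563
```

```bash
python3 - <<'E'
from h import *
d=imaging.read_camera("wrist");s=imaging.read_camera("scene")
b=cv2.resize(s["image"][215:305,110:230],(512,384),interpolation=cv2.INTER_CUBIC)
cv2.imwrite("pics/w19.png",cv2.resize(np.hstack([d["image"],b]),(800,300))[:,:,::-1])
go([.4338,.3357,.0597],-7.6); print(ctrl.get_obs()["wrist_torque"])
E
```

```text
t 26.07 eef [0.4332 0.3355 0.0594] open 0.561 F [-1.33 -1.71  9.31] q [-0.47  0.71 -0.35  1.89  0.4   0.61 -1.22]
shift tool [-0.0003  0.0003  0.0006]
turn 0 [-0.15  0.04 -0.  ]
turn 180 [ 1.7985e+02 -0.0000e+00 -7.0000e-02]
[-0.44689623  0.36779041 -0.01990564]
```

View pics/w19.png

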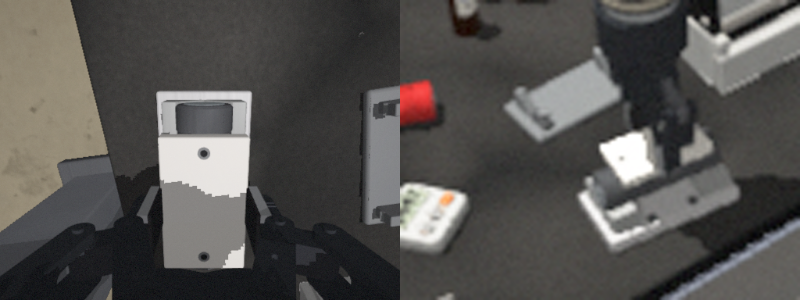

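Pressing steadily at about 10 N (9.3 N reading plus a −0.6 to −1 N zero offset). The plate is unmoved in the grip, level and centred. I hand in.

```bash
python3 - <<'E'
from workcell import job,ctrl
print(job.close_job()); o=ctrl.get_obs(); print(o["t"],o["force"],o["eef_pos"],o["opening"])
E
```

```text
the job is handed in; nothing more can be done
None
the job is handed in; nothing more can be done
```

I laid the dark barrel in the V-block and let go of it. I then took only the top white plate off the stack, laid it along the barrel, and handed the job in at about 26 s while still gripping and pressing. Handing in gave no verdict and no further readings.

**Last checks before handing in:**
- **Press:** the tool read 8.4 to 9.3 N vertically. Before contact it read about −1 N, so the press was roughly 10 N. The tool also felt about 2–3 N sideways.
- **Plate:** opening about 50 mm, still level and in the same place in the grip. The tool was within 1 mm and 0.2° of my measured V-block centre and direction.
- **Barrel:** centred lengthwise within about 2 mm when I measured it just after release. It was centred on the block in the last approach picture, about 16 mm above contact.
- **Other plates:** the close look after the lift showed the next plate still on the stand. I did not measure the lower plates' positions again after that.

One measurement disagreed: the wrist camera read about 1.5 to 2 mm low along the jaw direction. Both grasps showed this, and I corrected for it in both placements. I could not measure the force on each V face separately.

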